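# Open the autosampler's vial drawer by its hidden release

## Task

Open the vial drawer of the white autosampler on the bench. It has no handle: its release is a spring plate of the same pale grey, set almost flush somewhere along the pale grey inset strip on top near the front edge, and best found by feeling gently along the strip; press it so that the drawer springs out, then draw the drawer all the way out to its stop with a fingertip behind its front. Grip and lift nothing, keep the vial rack upright in the drawer, leave everything else where it stands, and finish with the hand clear of everything.

Things in the scene. Friction and masses are not known exactly. Their poses are not given: they have to be found in the camera images.
- autosampler: White low instrument fixed on the bench, 440 mm wide (y), 330 mm deep (x), its flat deck 160 mm above the bench. Origin: bottom centre of its front face; x runs level from the front to the back, y along the front to the robot's left, z up. Behind x = 205 mm a housing rises to z = 215 mm; on the deck before it stand two small things.
- strip_middle (a point): Centre of the surface of the pale grey inset strip, z = 158 mm, 2 mm below the deck, 55 mm behind the front edge; axes as the autosampler's. The strip is rigid, 44 mm in x, 190 mm in y. In it lies the release plate, the same pale grey, edged by a 1.5 mm gap: 36 mm in x, 54 mm in y, its top 1.5 mm below the strip, its centre at x = 0 and anywhere from y = -60 to +60 mm from this point.
- deck_edge (a point): Middle of the deck's upper front edge, z = 160 mm, fixed. The drawer's front lies flush below it when shut; after the drawer has sprung out, a gap of about 50 mm stands open between this edge and the inner side of the drawer's front, free down to the drawer's floor at z = 53 mm but for the cross rail.
- catch (a joint): Release plate: m pressed straight down, 0 at rest to 0.006 at its stop. A light spring: about 2 N to start, 4.5 N at the stop. At about 0.0035 it lets the drawer go; it springs back up when left.
- drawer (a joint): Vial drawer: m drawn out towards the robot along the autosampler's -x axis, 0 to 0.002 shut (held by the catch) to 0.14 at its stop. Once released it springs out by itself to about 0.065 within a second and stays there; from there it slides with light friction (about 1.2 N, some 3 N at 0.1 m/s) and stays where it is left.
- drawer_pull (a point): Middle of the top edge of the inner side of the drawer's front, z = 143 mm; moves with the drawer, axes as the autosampler's. The front is 290 mm wide (y), 98 mm high and reaches 14 mm from here to -x (outer face). A cross rail of the drawer, 6 mm thick, its top 5 mm below this point, begins 47 mm behind it (+x) and spans the drawer; behind it stands the vial rack.
- drawer_lip: Inner half of the drawer's front (x 6 to 14 mm, z 45 to 143 mm from this origin); origin as the autosampler's while the drawer is shut, moves with the drawer.
- drawer_skin: Outer half of the drawer's front, pale grey (x 0 to 6 mm, z 45 to 139 mm from this origin); origin as the autosampler's while the drawer is shut, moves with the drawer.
- vial_rack: Blue rack of amber vials, loose in the drawer between two ribs, 62 mm (x) by 150 mm (y) by 43 mm high. Origin: centre of its underside. Hidden until the drawer is out.
- septa_box: White cardboard box, 62 x 92 x 36 mm, loose on the deck. Origin: centre of its underside.
- ferrule_jar: Small amber jar with a black cap, 36 mm across, 50 mm high, loose on the deck. Origin: centre of its underside.
- solvent_bottle: Amber bottle with a blue cap, 68 mm across, 150 mm high, loose on the bench. Origin: centre of its underside.
- beaker: Glass beaker, 72 mm across, 85 mm high, loose on the bench. Origin: centre of its underside.
- flow_meter: Yellow hand-held flow meter lying on the bench, 150 x 75 x 28 mm, two 20 mm brass nipples at its +x end. Origin: centre of its underside.
- spanner: Steel spanner, 140 mm long, lying on the bench. Origin: centre of its underside.
- syringe_case: Blue flat syringe case, 202 x 62 x 30 mm, lying on the bench. Origin: centre of its underside.

How it is judged:
By the outcome, as a careful person would: the job done as asked, in the order asked, and still so for the second after the job is handed in, with the robot touching nothing.
It also fails if it takes over 54 s, if anything falls off the work surface, if the arm or the gripper's body presses on something with over 40 N, if the wrist force passes 120 N, or if a joint passes its speed limit or range.

## Robot

A 6-joint arm with a two-finger parallel gripper is mounted at the origin on the work surface. World frame = base frame: x ahead of the robot, y to its left, z up, the work surface at z = 0. Lengths are in m, angles in rad, forces in N, time in s.
With the tool pointing down it reaches from about 0.425 to 0.95 m from the base axis. Payload 14.7 kg.
Tool frame: the origin (TCP) lies midway between the tips of the shut fingers; the grasp point (between the pads) lies 19 mm behind it; z points along the fingers, y is the line along which they close (so a half turn about z gives the same grasp; the last joint's range is limited). The gripper opens to 85 mm and grips with 20 to 120 N. Pads are 22 mm wide; open, the fingers measure 114 mm over their backs; the gripper's body (76 mm by 85 mm) begins 54 mm behind the grasp point. The pads swing forward as they close: fully open they stand 13 mm farther back than shut.
Start: joints at [1.116, 0.48, 1.596, -0, 1.065, -0.047], TCP at [0.258, 0.597, 0.231] pointing down, gripper open.
Joint ranges: [-2.75, 2.75], [-0.82, 2.05], [0.23, 2.67], [-1.56, 4.7], [0.09, 2.69], [-2.92, 2.92]. Speed limits (rad/s): [1.89, 1.89, 2.39, 3.01, 3.01, 3.01].

## Interface

Orientations are given as a rotation vector (axis times angle).
In Python, from station import ctrl, vision, job_done gives the robot as it stands. The module is installed in compiled form; this text tells all that it offers.
- The arm moves only by the tool send_rows, never from a script. Its arguments are lists of equal length, an entry for each row: "delta_pos": the shift along the tool's x, y, z in mm, a list of three; "turn": the turn, a rotation vector about the tool's x, y, z in rad, a list of three; "gripper": the finger opening in mm, from 0 to 85.4. In form: {"delta_pos": [[x, y, z], ...], "turn": [[wx, wy, wz], ...], "gripper": [gripper, ...]}. A call has 1 to 20 rows; each row is the pose to reach, as a shift and turn from the pose commanded when the call began, along the tool's axes at that moment; what a row does not reach only later rows make up. A row lasts 1/12 s, in which the tool goes at most 41.7 mm and 7.16 degrees, less where a joint would pass 70% of its speed; a pose out of reach is approached as far as the arm can. A call with a gripper value outside its range is refused whole. The fingers move at their own pace and stop on an object; "squeeze" is the grip in N (left out, the last holds). Time passes only in rows, so rows that repeat a pose let the fingers close. It gives the time, the measured TCP pose, the force, the opening and the grip force at its end, in the units of the state.
- ctrl.state(): the state, without advancing time (a new reading comes with each control period).
- vision.get_image(name): name is "scene" or "top"; returns the picture (384x512x3 uint8, blue, green, red); there is no depth.
- vision.camera_model(name): a dict with "fx", "fy", "cx", "cy" (pixels), "world_from_camera" (4x4, takes a point from camera to world coordinates). Camera axes: x right, y up, looking along -z (the intrinsics and any distortion apply to the point x, -y, -z); pixel columns grow to the right and rows downward; lengths in m; the calibration is good to about 2 mm. A picture is of the moment at which its call begins. camera_model takes no time and is no camera call.
- job_done(): hands the job in; it is judged then, once.
The state is a dict: "time": time; "q": joint angles; "dq": joint speeds; "tau": joint torques, N m; "position": TCP position; "ee_rot": TCP orientation; "contact_force": force on the tool from outside, world axes, zero at the start; "moment": the same for the moment, N m; "opening": finger opening in m; "finger_force": force on a finger pad.
Only numpy, scipy, OpenCV 4.12 (cv2) and the standard library are available. Lean on these libraries where they do the work, as an engineer would, in place of code of your own. Each camera call takes 0.05 s, during which the arm holds its last target. There are 200 camera calls.

## Working session

There is one attempt and no reset: what is moved stays moved. The work goes in short steps, Python scripts to look and compute and a tool call to move; the robot and the scene stay as the last step left them, time stands still between calls to the robot, and variables do not carry over. Pictures are saved under pics/ and viewed, at most 10 in all, crops included, and the job is handed in when it is done.

Besides the shell and the picture viewer there is one more tool, called after ">>>" in YAML: its name, and indented under it one key for each argument. send_rows: Moves the arm, as the interface text tells. Its arguments: {"type":"object","properties":{"delta_pos":{"type":"array"},"turn":{"type":"array"},"gripper":{"type":"array"},"squeeze":{"type":"number"}},"required":["delta_pos","turn","gripper"]}

```bash
mkdir -p pics
python3 - <<'E'
from station import ctrl, vision
import cv2,numpy as np
for n in("scene","top"):
    cv2.imwrite(f"pics/{n}0.png",vision.get_image(n)); m=vision.camera_model(n)
    print(n,{k:(np.round(v,4).tolist()) for k,v in m.items()})
s=ctrl.state();print({k:np.round(v,3).tolist() for k,v in s.items()})
E
```

```text
scene {'fx': 436.7755, 'fy': 436.7755, 'cx': 255.3588, 'cy': 194.1134, 'world_from_camera': [[-0.9777, 0.177, -0.1127, 0.4266], [-0.2098, -0.8307, 0.5157, 0.6314], [-0.0023, 0.5279, 0.8493, 1.1985], [0.0, 0.0, 0.0, 1.0]]}
top {'fx': 464.3863, 'fy': 464.3863, 'cx': 252.7567, 'cy': 182.6528, 'world_from_camera': [[-0.0059, 0.9983, -0.058, 0.4804], [-1.0, -0.0055, 0.0074, 0.0002], [0.0071, 0.0581, 0.9983, 1.4714], [0.0, 0.0, 0.0, 1.0]]}
{'time': 0.1, 'q': [1.116, 0.481, 1.597, -0.0, 1.065, -0.047], 'dq': [0.001, -0.001, -0.002, -0.002, -0.001, 0.001], 'tau': [0.0, -95.226, -43.104, -0.0, 0.005, -0.0], 'position': [0.258, 0.596, 0.231], 'ee_rot': [-0.636, -3.076, 0.002], 'contact_force': [-0.025, 0.038, -1.025], 'moment': [0.06, -0.011, 0.009], 'finger_force': 0.0, 'opening': 0.086}
```

View pics/scene0.png

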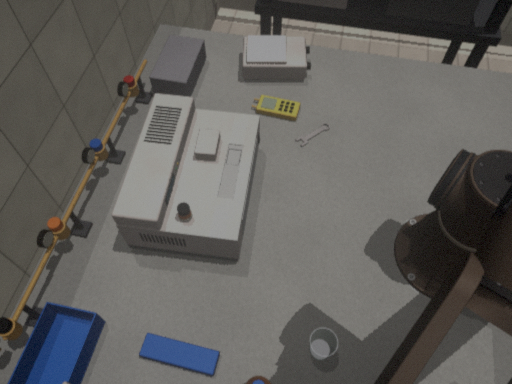

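View pics/top0.png

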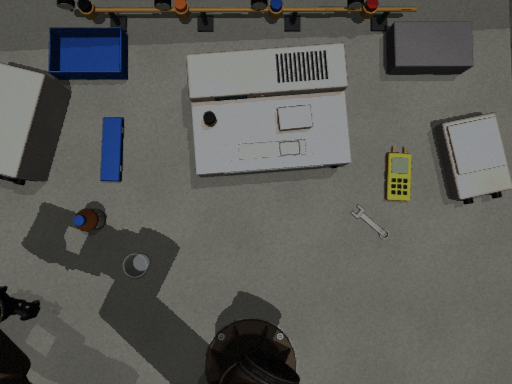

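The scene view shows the white autosampler with the strip near its front edge, a box and a jar on the deck. In the top view its front edge runs from about (197,175) to (350,163), with the strip around (272,150) and a small rectangle near (289,148), possibly the plate. I'll zoom in.

Run:
```python
import cv2,numpy as np
a=cv2.imread("pics/top0.png")[90:185,185:355]; a=cv2.resize(a,None,fx=4.5,fy=4.5,interpolation=cv2.INTER_CUBIC)
a=cv2.createCLAHE(3,(4,4)).apply(cv2.cvtColor(a,cv2.COLOR_BGR2GRAY))
cv2.imwrite("pics/top0c.png",a)
```

```text
(no output)
```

View pics/top0c.png

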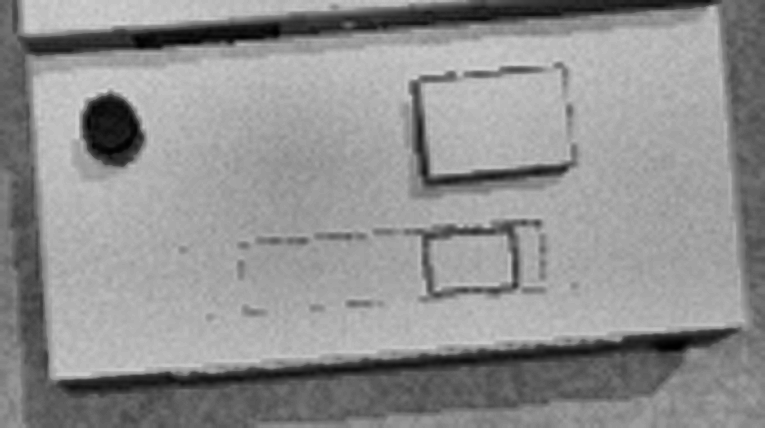

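The enlarged crop shows the strip's outline, corners near (240,242), (543,222), (546,289) and (246,313). A darker-edged rectangle centred at (471,263) looks like the plate, and the front edge runs from (53,381) to (745,328).

```bash
cat > h.py <<'E'
from station import ctrl, vision
import numpy as np
def ray(n,p):
    m=vision.camera_model(n);T=np.array(m["world_from_camera"])
    d=np.array([(p[0]-m["cx"])/m["fx"],-(p[1]-m["cy"])/m["fy"],-1.])
    return T[:3,3],T[:3,:3]@d
def plane(n,p,z):
    o,d=ray(n,p);return o+d*(z-o[2])/d[2]
def pix(n,P):
    m=vision.camera_model(n);T=np.array(m["world_from_camera"]);c=T[:3,:3].T@(np.array(P)-T[:3,3])
    return np.array([m["cx"]-m["fx"]*c[0]/c[2],m["cy"]+m["fy"]*c[1]/c[2]])
def tri(a,b):
    o1,d1=ray("top",a);o2,d2=ray("scene",b)
    t=np.linalg.lstsq(np.c_[d1,-d2],o2-o1,rcond=None)[0];return (o1+d1*t[0]+o2+d2*t[1])/2
E
python3 - <<'E'
from h import *
import cv2
c=lambda x,y:(185+(x+.5)/4.5-.5,90+(y+.5)/4.5-.5)
P={k:plane("top",c(*v),z) for k,v,z in[("FL",(53,381),.16),("FR",(745,328),.16),("s1",(240,242),.158),("s2",(543,222),.158),("s3",(546,289),.158),("s4",(246,313),.158),("plate",(471,263),.1565)]}
for k,v in P.items():print(k,v.round(4))
f=P["FL"]-P["FR"];print("width",np.hypot(*f[:2]),"yaw",np.arctan2(-f[0],f[1]))
f=P["s1"]-P["s2"]+P["s4"]-P["s3"];print("strip",np.hypot(*f[:2])/2,"yaw",np.arctan2(-f[0],f[1]))
S=(P["s1"]+P["s2"]+P["s3"]+P["s4"])/4;print("mid",S,"front mid",(P["FL"]+P["FR"])/2)
print("scene px", {k:pix("scene",v).round(1).tolist() for k,v in P.items()})
a=cv2.imread("pics/scene0.png")[95:260,115:270];cv2.imwrite("pics/sc.png",cv2.resize(a,None,fx=3.6,fy=3.6,interpolation=cv2.INTER_CUBIC))
E
```

```text
FL [0.5812 0.1498 0.16  ]
FR [ 0.6124 -0.2865  0.16  ]
s1 [0.6689 0.032  0.158 ]
s2 [ 0.6807 -0.16    0.158 ]
s3 [ 0.6381 -0.1614  0.158 ]
s4 [0.6238 0.0284 0.158 ]
plate [ 0.655  -0.1142  0.1565]
width 0.4374563307631075 yaw 0.07138522743329308
strip 0.19130189035616682 yaw 0.06824298747150766
mid [ 0.65287952 -0.06526696  0.158     ] front mid [ 0.59684137 -0.06835199  0.16      ]
scene px {'FL': [237.2, 240.1], 'FR': [259.6, 115.7], 's1': [216.4, 197.2], 's2': [228.9, 143.5], 's3': [242.8, 145.5], 's4': [232.4, 199.0], 'plate': [233.6, 157.1]}
```

View pics/sc.png

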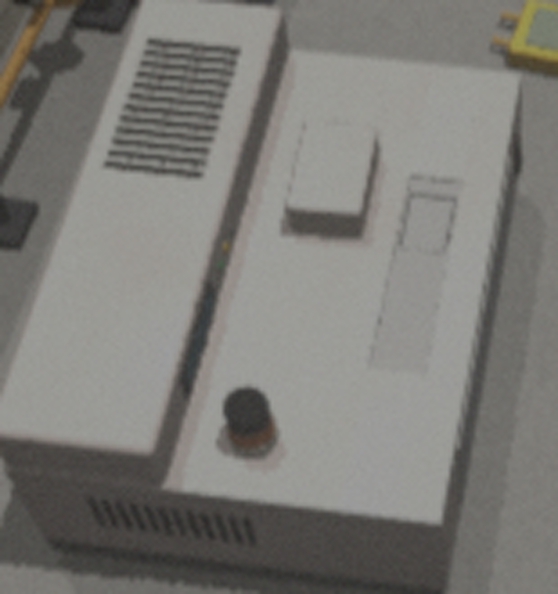

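The scene crop puts the plate at (428,223), i.e. full-image (233.9,156.9). The position from the top view predicts (233.6,157.1), so the two views agree in both place and height. Next I'll compute the approach.

```bash
cat >> h.py <<'E'
from scipy.spatial.transform import Rotation as R
YAW=.07; XA=np.array([np.cos(YAW),np.sin(YAW),0]); YA=np.array([-XA[1],XA[0],0])
RT=R.from_matrix(np.c_[-XA,YA,[0,0,-1]])
def go(P,s=None):
    s=s or ctrl.state();r=R.from_rotvec(s["ee_rot"])
    d=r.inv().apply(np.array(P)-s["position"])*1000
    print("delta",d.round(1),"turn",(r.inv()*RT).as_rotvec().round(3))
E
python3 - <<'E'
from h import *
go([.655,-.114,.215])
E
```

```text
delta [-646.6 -494.5   16.3] turn [-0.001 -0.    -0.478]
```

>>> send_rows:
  delta_pos:
    - [-647,-494,0]
    - [-647,-494,0]
    - [-647,-494,0]
    - [-647,-494,0]
    - [-647,-494,0]
    - [-647,-494,0]
    - [-647,-494,0]
    - [-647,-494,0]
    - [-647,-494,0]
    - [-647,-494,0]
    - [-647,-494,0]
    - [-647,-494,0]
    - [-647,-494,0]
    - [-647,-494,0]
    - [-647,-494,0]
    - [-647,-494,0]
    - [-647,-494,0]
    - [-647,-494,0]
    - [-647,-494,0]
    - [-647,-494,0]
  turn:
    - [0,0,-0.478]
    - [0,0,-0.478]
    - [0,0,-0.478]
    - [0,0,-0.478]
    - [0,0,-0.478]
    - [0,0,-0.478]
    - [0,0,-0.478]
    - [0,0,-0.478]
    - [0,0,-0.478]
    - [0,0,-0.478]
    - [0,0,-0.478]
    - [0,0,-0.478]
    - [0,0,-0.478]
    - [0,0,-0.478]
    - [0,0,-0.478]
    - [0,0,-0.478]
    - [0,0,-0.478]
    - [0,0,-0.478]
    - [0,0,-0.478]
    - [0,0,-0.478]
  gripper: [0,0,0,0,0,0,0,0,0,0,0,0,0,0,0,0,0,0,0,0]

```text
time: 1.77
position: [0.6568, -0.1167, 0.2309]
ee_rot: [-0.108, 3.14, -0.001]
contact_force: [0.0, -0.5, 0.4]
opening: 0.0001
finger_force: 0.0
```

Run:
```python
from h import *
go([.655,-.114,.166]); print(ctrl.state()["position"],ctrl.state()["contact_force"],ctrl.state()["opening"])
```

```text
delta [ 1.6  2.8 64.9] turn [-0.     0.    -0.001]
[ 0.65683655 -0.11670106  0.23090352] [ 0.00479085 -0.50206633  0.39447311] 6.195823729362033e-05
```

>>> send_rows:
  delta_pos:
    - [1.5,3,20]
    - [1.5,3,40]
    - [1.5,3,55]
    - [1.5,3,64]
    - [1.5,3,67]
    - [1.5,3,68]
    - [1.5,3,69]
    - [1.5,3,70]
    - [1.5,3,70]
    - [1.5,3,70]
  turn:
    - [0,0,0]
    - [0,0,0]
    - [0,0,0]
    - [0,0,0]
    - [0,0,0]
    - [0,0,0]
    - [0,0,0]
    - [0,0,0]
    - [0,0,0]
    - [0,0,0]
  gripper: [0,0,0,0,0,0,0,0,0,0]

```text
time: 2.6
position: [0.6544, -0.1105, 0.162]
ee_rot: [-0.11, 3.139, -0.0]
contact_force: [-0.5, 0.1, -0.8]
opening: -0.0004
finger_force: 0.0
```

>>> send_rows:
  delta_pos:
    - [0,-2,1]
    - [0,-2,2]
    - [0,-2,3]
    - [0,-2,4]
    - [0,-2,5]
    - [0,-2,6]
    - [0,-2,6.5]
    - [0,-2,7]
    - [0,-2,7]
    - [0,-2,7]
  turn:
    - [0,0,0]
    - [0,0,0]
    - [0,0,0]
    - [0,0,0]
    - [0,0,0]
    - [0,0,0]
    - [0,0,0]
    - [0,0,0]
    - [0,0,0]
    - [0,0,0]
  gripper: [0,0,0,0,0,0,0,0,0,0]

```text
time: 3.43
position: [0.6542, -0.1125, 0.1544]
ee_rot: [-0.11, 3.14, -0.0]
contact_force: [-1.5, -0.0, 4.3]
opening: -0.0004
finger_force: 1.9
```

It gives softly below the strip's level, so this is the plate. I'll press a little further.

>>> send_rows:
  delta_pos:
    - [0,0,1]
    - [0,0,2]
    - [0,0,2.5]
    - [0,0,2.5]
    - [0,0,2.5]
  turn:
    - [0,0,0]
    - [0,0,0]
    - [0,0,0]
    - [0,0,0]
    - [0,0,0]
  gripper: [0,0,0,0,0]

```text
time: 3.85
position: [0.6542, -0.1125, 0.1517]
ee_rot: [0.11, -3.14, -0.0]
contact_force: [-1.7, -1.0, 4.1]
opening: -0.0002
finger_force: 1.8
```

Run:
```python
from h import *
import cv2
a=vision.get_image("top")[90:230,185:355];cv2.imwrite("pics/t2.png",cv2.resize(a,None,fx=4,fy=4,interpolation=cv2.INTER_CUBIC))
```

```text
(no output)
```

View pics/t2.png

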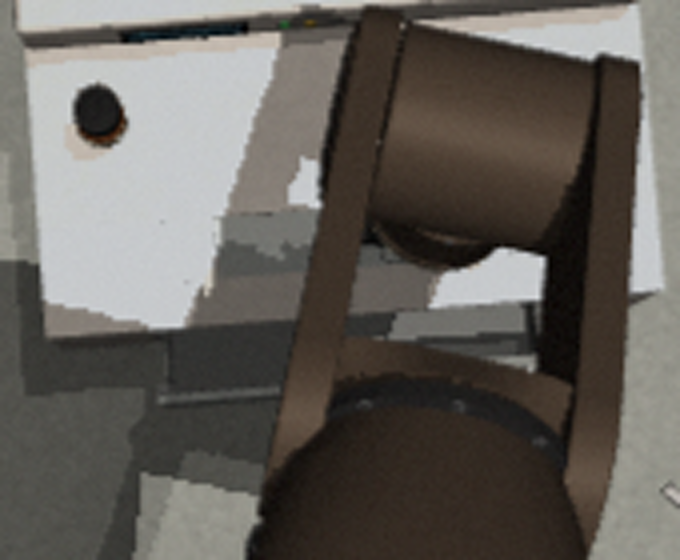

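The drawer has sprung out: its front shows below the deck edge at about (160,400) in the crop. I'll lift off and move over the gap, then measure the drawer front.

Run:
```python
from h import *
go([.571,-.071,.20])
```

```text
delta [ 80.1  47.2 -48.2] turn [-0. -0.  0.]
```

>>> send_rows:
  delta_pos:
    - [0,0,-10]
    - [0,0,-30]
    - [0,0,-48]
    - [0,0,-48]
    - [30,18,-48]
    - [60,36,-48]
    - [80,47,-48]
    - [80,47,-48]
    - [80,47,-48]
    - [80,47,-48]
    - [80,47,-48]
    - [80,47,-48]
  turn:
    - [0,0,0]
    - [0,0,0]
    - [0,0,0]
    - [0,0,0]
    - [0,0,0]
    - [0,0,0]
    - [0,0,0]
    - [0,0,0]
    - [0,0,0]
    - [0,0,0]
    - [0,0,0]
    - [0,0,0]
  gripper: [0,0,0,0,0,0,0,0,0,0,0,0]

```text
time: 4.9
position: [0.5719, -0.0716, 0.1997]
ee_rot: [-0.11, 3.139, -0.0]
contact_force: [0.1, -0.1, -0.1]
opening: -0.0003
finger_force: 0.0
```

Run:
```python
from h import *
import cv2
a=vision.get_image("scene")[95:275,190:330];cv2.imwrite("pics/s3.png",cv2.resize(a,None,fx=3.3,fy=3.3,interpolation=cv2.INTER_CUBIC))
go([.571,-.071,.125])
E0=np.array([.5973,-.069,.143])
for y in(.145,-.145):
    for x in(.014,-.051,-.065):print(x,y,((pix("scene",E0+x*XA+y*YA)-[190,95])*3.3).round())
```

```text
delta [ 0.7  0.6 74.6] turn [-0.  0. -0.]
0.014 0.145 [154. 406.]
-0.051 0.145 [231. 415.]
-0.065 0.145 [248. 417.]
0.014 -0.145 [204. 137.]
-0.051 -0.145 [273. 145.]
-0.065 -0.145 [288. 146.]
```

View pics/s3.png

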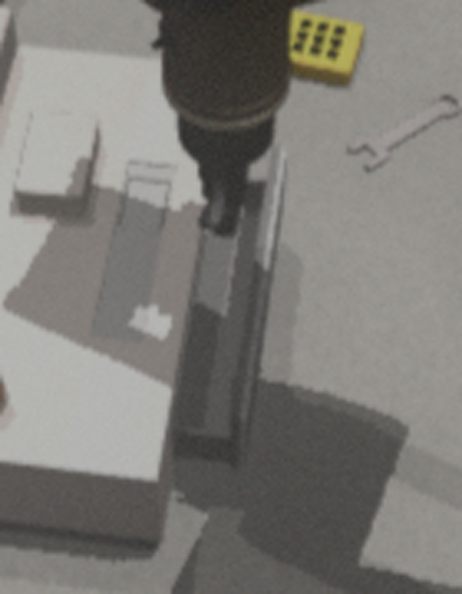

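The scene crop shows the drawer front standing out, its top edge from about (280,150) to (240,415), where 65 mm of travel predicts it. The fingertip is over the open gap, so I'll go down gently.

>>> send_rows:
  delta_pos:
    - [1,0,15]
    - [1,0,30]
    - [1,0,45]
    - [1,0,55]
    - [1,0,65]
    - [1,0,74]
    - [1,0,74]
    - [1,0,74]
    - [1,0,74]
  turn:
    - [0,0,0]
    - [0,0,0]
    - [0,0,0]
    - [0,0,0]
    - [0,0,0]
    - [0,0,0]
    - [0,0,0]
    - [0,0,0]
    - [0,0,0]
  gripper: [0,0,0,0,0,0,0,0,0]

```text
time: 5.7
position: [0.5705, -0.0714, 0.1263]
ee_rot: [-0.11, 3.139, -0.0]
contact_force: [-0.2, -1.1, 0.4]
opening: -0.0004
finger_force: 0.0
```

>>> send_rows:
  delta_pos:
    - [4,0,0]
    - [8,0,0]
    - [12,0,0]
    - [15,0,0]
    - [18,0,0]
    - [22,0,0]
    - [26,0,0]
    - [30,0,0]
    - [34,0,0]
    - [38,0,0]
    - [42,0,0]
    - [46,0,0]
    - [50,0,0]
    - [54,0,0]
    - [58,0,0]
    - [62,0,0]
    - [66,0,0]
    - [70,0,0]
    - [74,0,0]
    - [77,0,0]
  turn:
    - [0,0,0]
    - [0,0,0]
    - [0,0,0]
    - [0,0,0]
    - [0,0,0]
    - [0,0,0]
    - [0,0,0]
    - [0,0,0]
    - [0,0,0]
    - [0,0,0]
    - [0,0,0]
    - [0,0,0]
    - [0,0,0]
    - [0,0,0]
    - [0,0,0]
    - [0,0,0]
    - [0,0,0]
    - [0,0,0]
    - [0,0,0]
    - [0,0,0]
  gripper: [0,0,0,0,0,0,0,0,0,0,0,0,0,0,0,0,0,0,0,0]

```text
time: 7.37
position: [0.4927, -0.0767, 0.1258]
ee_rot: [0.11, -3.139, -0.0]
contact_force: [2.3, -0.6, -0.5]
opening: 0.0002
finger_force: 0.8
```

>>> send_rows:
  delta_pos:
    - [2,0,0]
    - [4,0,0]
    - [5,0,0]
    - [6,0,0]
    - [7,0,0]
    - [8,0,0]
    - [8,0,0]
    - [8,0,0]
  turn:
    - [0,0,0]
    - [0,0,0]
    - [0,0,0]
    - [0,0,0]
    - [0,0,0]
    - [0,0,0]
    - [0,0,0]
    - [0,0,0]
  gripper: [0,0,0,0,0,0,0,0]

```text
time: 8.03
position: [0.4851, -0.0772, 0.1257]
ee_rot: [0.11, -3.139, -0.0]
contact_force: [-0.3, -0.4, 0.3]
opening: 0.0003
finger_force: 0.0
```

>>> send_rows:
  delta_pos:
    - [0.7,0,0]
    - [1.4,0,0]
    - [2,0,0]
    - [2.5,0,0]
    - [3,0,0]
    - [3,0,0]
  turn:
    - [0,0,0]
    - [0,0,0]
    - [0,0,0]
    - [0,0,0]
    - [0,0,0]
    - [0,0,0]
  gripper: [0,0,0,0,0,0]

```text
time: 8.53
position: [0.4822, -0.0775, 0.1258]
ee_rot: [0.11, -3.139, -0.0]
contact_force: [0.2, -0.4, 0.2]
opening: -0.0
finger_force: 0.2
```

>>> send_rows:
  delta_pos:
    - [0.7,0,0]
    - [1.4,0,0]
    - [2,0,0]
    - [2.5,0,0]
    - [3,0,0]
  turn:
    - [0,0,0]
    - [0,0,0]
    - [0,0,0]
    - [0,0,0]
    - [0,0,0]
  gripper: [0,0,0,0,0]

```text
time: 8.95
position: [0.4819, -0.0777, 0.1261]
ee_rot: [-0.109, 3.135, -0.001]
contact_force: [17.3, 6.6, -14.8]
opening: -0.0001
finger_force: 9.1
```

That's the stop. I'll back off, lift straight up and move clear.

>>> send_rows:
  delta_pos:
    - [-4,0,0]
    - [-10,0,0]
    - [-15,0,0]
    - [-15,0,-20]
    - [-15,0,-45]
    - [-15,0,-75]
    - [-15,0,-110]
    - [-15,0,-140]
    - [-15,0,-150]
    - [-15,0,-150]
    - [-15,0,-150]
  turn:
    - [0,0,0]
    - [0,0,0]
    - [0,0,0]
    - [0,0,0]
    - [0,0,0]
    - [0,0,0]
    - [0,0,0]
    - [0,0,0]
    - [0,0,0]
    - [0,0,0]
    - [0,0,0]
  gripper: [0,0,0,0,0,0,0,0,0,0,0]

```text
time: 9.87
position: [0.4944, -0.0766, 0.2757]
ee_rot: [-0.11, 3.139, -0.0]
contact_force: [-0.7, -0.1, -0.5]
opening: -0.0001
finger_force: 0.0
```

>>> send_rows:
  delta_pos:
    - [0,40,0]
    - [0,80,0]
    - [0,120,0]
    - [0,160,0]
    - [0,200,0]
    - [0,240,0]
    - [0,280,0]
    - [0,300,0]
    - [0,300,0]
    - [0,300,0]
    - [0,300,0]
    - [0,300,0]
  turn:
    - [0,0,0]
    - [0,0,0]
    - [0,0,0]
    - [0,0,0]
    - [0,0,0]
    - [0,0,0]
    - [0,0,0]
    - [0,0,0]
    - [0,0,0]
    - [0,0,0]
    - [0,0,0]
    - [0,0,0]
  gripper: [0,0,0,0,0,0,0,0,0,0,0,0]

```text
time: 10.87
position: [0.473, 0.2216, 0.275]
ee_rot: [0.109, -3.138, 0.001]
contact_force: [-0.4, 1.0, -0.1]
opening: 0.0001
finger_force: 0.0
```

Run:
```python
from h import *
import cv2
a=vision.get_image("top");cv2.imwrite("pics/t4.png",a)
E0=np.array([.5973,-.069,.143])
for y in(.145,-.145):
    for x in(-.126,-.14):print(x,y,pix("top",E0+x*XA+y*YA).round(1))
```

```text
-0.126 0.145 [226.1 216.5]
-0.14 0.145 [226.5 221.4]
-0.126 -0.145 [327.3 208.7]
-0.14 -0.145 [327.8 213.6]
```

View pics/t4.png

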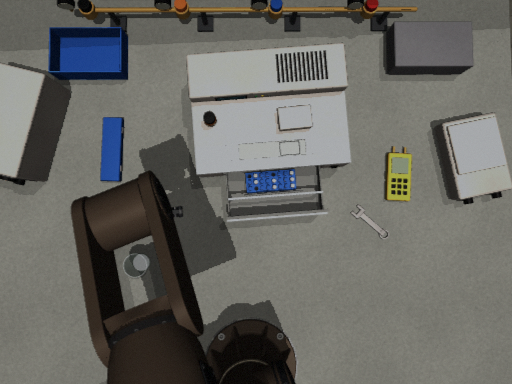

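The drawer is fully out, with its front from about (227,219) to (327,212), where full travel predicts it. The blue rack sits upright near (271,181), the other things I can see stand where they were, and the hand is clear. I'll hand it in.

```bash
python3 -c "
from station import job_done;print(job_done())"
```

```text
the job is handed in; nothing more can be done
None
```

The vial drawer is open to its stop, the rack is upright in it, the hand is clear, and the job was handed in about 11 s into the 54 s allowed.

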